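# Pack and clamp the cartridge tray

## Task

Pack up the cartridge kit: put every headshell in the well of the walnut tray and every black stylus gauge in the clear box, then slide the tray's door fully shut over the headshells. Then take both sprung clamps from their stand and clip them side by side, upright and well down, over the two brass latch plates that meet at the tray's end, so that the door is held shut; leave the other things on the table alone.

Things in the scene. Friction and masses are not known exactly. Their poses are not given: they have to be found in the camera images.
- tray: Slim walnut cartridge tray, fixed; 110 wide (own x), 380 long (own y -185 to +195), side walls 46 high. Origin on its underside. A well lies at own y -160 to 0, 98 wide inside, floor 6 above the table; the rest (y 0 to 195) is a solid deck 36 high. A door slides over the well (shut) or the deck (open). A fixed upright brass latch plate stands at the well's -y end.
- door (a joint): Travel of the tray's sliding door, m: 0 = shut over the well, 0.18 = fully open (along the tray's own +y). Stays where left; needs about 2 N. Its top is 41 above the table. The upright brass plate on its leading (-y) edge meets the tray's fixed latch plate when shut; fully open it stands at tray y +13 to +17, leaving the whole well open.
- door_handle (a point): Centre of the walnut handle bar on the door: 50 long (tray's x), 14 thick (tray's y), 26 tall, from 41 to 67 above the table. Pinch it across the tray's y from above. It moves with the door.
- latch (a point): Top edge, middle, of the pair of brass latch plates as they stand when the door is shut: 65 above the table, at the tray's own y = -168; axes parallel to the tray's. Each plate is 5 thick (y), 90 long (x) and 24 tall (from 41 to 65 above the table); together 10.5 thick. This point is fixed to the tray. There is a ledge at 41 on both sides of the plates.
- clear_box: Clear polycarbonate open box, fixed: 130 (own x) x 150 (own y) x 45 high, walls and floor 5 thick. Origin at the centre of its underside.
- stand: Walnut clamp stand, fixed: base 160 (own x) x 64 x 14 high, with an upright fin 150 (own x) x 10.5 thick x 24 tall on top (from 14 to 38 above the table) on which both clamps are parked. Origin under its centre.
- headshell1: Aluminium headshell with a grey cartridge under it, resting on the cartridge: 62 long (own x), 19 wide (own y), 19 high. Cartridge 30 x 17 x 15; origin at the centre of its underside. The shell plate above spans own x -18 to +24; an 8 mm round connector stub runs on to x = -38. Grip across own y at the origin. 30 g, loose. May be absent (None).
- headshell2: Aluminium headshell with a grey cartridge under it, resting on the cartridge: 62 long (own x), 19 wide (own y), 19 high. Cartridge 30 x 17 x 15; origin at the centre of its underside. The shell plate above spans own x -18 to +24; an 8 mm round connector stub runs on to x = -38. Grip across own y at the origin. 30 g, loose. May be absent (None).
- headshell3: Aluminium headshell with a grey cartridge under it, resting on the cartridge: 62 long (own x), 19 wide (own y), 19 high. Cartridge 30 x 17 x 15; origin at the centre of its underside. The shell plate above spans own x -18 to +24; an 8 mm round connector stub runs on to x = -38. Grip across own y at the origin. 30 g, loose. May be absent (None).
- gauge1: Black plastic stylus gauge lying flat: base 90 (own x) x 28 (own y) x 12 high, with a ridge 60 x 10 along its top up to height 20. Origin at the centre of its underside. Grip across own y. 45 g, loose. May be absent (None).
- gauge2: Black plastic stylus gauge lying flat: base 90 (own x) x 28 (own y) x 12 high, with a ridge 60 x 10 along its top up to height 20. Origin at the centre of its underside. Grip across own y. 45 g, loose. May be absent (None).
- clamp1: Sprung steel clothes-peg clamp, 84 tall, 28 wide (own x), parked jaws-down on the stand's fin. Origin on the hinge axis (own x); own z up. Two levers rise to 49 above the origin, splayed in own y: 35 over their outsides near the hinge, 50 at the tips. Jaw pads lie 24 to 34 below the origin. Grip: fingers straddle the levers from above across own y, TCP about 36 above the origin. 65 g, loose.
- clamp1_mouth (a point): Point midway between the jaws' bottom edges, 34 below the clamp's origin on its own z axis. While the levers are squeezed the body leans 0.19 rad about own x, so this point swings about 6 mm to one side; the real middle of the open jaws is then straight below the middle between the fingers. Up to 20 of an edge fits up between the jaws.
- clamp1_jaw (a joint): Jaw angle: 0 = clamped on a 10.5 mm edge, +0.38 = fully squeezed, -0.3 = empty and shut. Squeezing the levers together opens the jaws from a 10.5 gap to about 21; it takes about 10 N, and 40 N carries the clamp without slipping. Fully squeezed, the lever outsides are parallel, 32 apart. Released, the spring clamps with about 8 N.
- clamp2: Sprung steel clothes-peg clamp, 84 tall, 28 wide (own x), parked jaws-down on the stand's fin. Origin on the hinge axis (own x); own z up. Two levers rise to 49 above the origin, splayed in own y: 35 over their outsides near the hinge, 50 at the tips. Jaw pads lie 24 to 34 below the origin. Grip: fingers straddle the levers from above across own y, TCP about 36 above the origin. 65 g, loose.
- clamp2_mouth (a point): Point midway between the jaws' bottom edges, 34 below the clamp's origin on its own z axis. While the levers are squeezed the body leans 0.19 rad about own x, so this point swings about 6 mm to one side; the real middle of the open jaws is then straight below the middle between the fingers. Up to 20 of an edge fits up between the jaws.
- clamp2_jaw (a joint): Jaw angle: 0 = clamped on a 10.5 mm edge, +0.38 = fully squeezed, -0.3 = empty and shut. Squeezing the levers together opens the jaws from a 10.5 gap to about 21; it takes about 10 N, and 40 N carries the clamp without slipping. Fully squeezed, the lever outsides are parallel, 32 apart. Released, the spring clamps with about 8 N.
- record_brush: Bystander: wooden record brush 90 x 30 x 24 with a grey pad underneath, lying among the parts; leave alone. Origin under its centre.
- steel_cup: Bystander: stainless cup, 76 across, 85 tall; leave alone.
- record_weight: Bystander: dark steel record weight, 76 across, 60 tall; leave alone.
- cleaner: Bystander: amber glass cleaner bottle, 42 across, 100 tall; leave alone.
- screwdriver: Bystander: screwdriver, 160 long; leave alone.
- mug: Bystander: white mug, 80 across, 95 tall; leave alone.
There are look-alikes about, which are no part of the job. Leave any green look-alike of the headshell1 alone. Of the things that look like the clear_box, take the one that is farthest from the robot's base at the start.

How it is judged:
On the way, in this order (a step that is already met when the one before it is completed fails the run):
1. every headshell is in the tray's well and every gauge in the clear box (x of headshell1 in the frame of tray between -0.05 and 0.05 m and y of headshell1 in the frame of tray between -0.162 and 0 m and z of headshell1 in the frame of tray between -0.005 and 0.03 m and x of headshell2 in the frame of tray between -0.05 and 0.05 m and y of headshell2 in the frame of tray between -0.162 and 0 m and z of headshell2 in the frame of tray between -0.005 and 0.03 m and x of headshell3 in the frame of tray between -0.05 and 0.05 m and y of headshell3 in the frame of tray between -0.162 and 0 m and z of headshell3 in the frame of tray between -0.005 and 0.03 m and x of gauge1 in the frame of clear_box between -0.06 and 0.06 m and y of gauge1 in the frame of clear_box between -0.07 and 0.07 m and z of gauge1 in the frame of clear_box between -0.005 and 0.035 m and x of gauge2 in the frame of clear_box between -0.06 and 0.06 m and y of gauge2 in the frame of clear_box between -0.07 and 0.07 m and z of gauge2 in the frame of clear_box between -0.005 and 0.035 m), for 0.2 s.
2. then the door is slid fully shut (value of joint door below 0.005 m and velocity of joint door between -0.01 and 0.01 m/s), for 0.2 s.
3. then both clamps are clipped over the pair of latch plates (value of joint door below 0.005 m and x of clamp1_mouth in the frame of latch between -0.04 and 0.04 m and y of clamp1_mouth in the frame of latch between -0.006 and 0.006 m and z of clamp1_mouth in the frame of latch between -0.03 and -0.01 m and angle between each of clamp1, clamp2's own z axis and vertical below 0.25 rad and value of joint clamp1_jaw between -0.1 and 0.1 rad and contact force between each of clamp1, clamp2 and tray above 2 N and x of clamp2_mouth in the frame of latch between -0.04 and 0.04 m and y of clamp2_mouth in the frame of latch between -0.006 and 0.006 m and z of clamp2_mouth in the frame of latch between -0.03 and -0.01 m and value of joint clamp2_jaw between -0.1 and 0.1 rad), for 0.2 s.
At the end, for the whole second after the job is handed in: Headshells in the well, gauges in the clear box, door within 5 mm of shut; each clamp grips both latch plates (over 2 N), mouth centred within 6 mm across and 40 mm along them and 10 mm or more below their top, upright within 0.25 rad, jaw joint within 0.1 of 0; all at rest (all of step 1 and all of step 3 and linear speed of each of headshell1, headshell2, headshell3, gauge1, gauge2, clamp1, clamp2 below 0.02 m/s); the robot touches nothing.
It fails at once if a bystander (brush, cup, record weight, bottle, screwdriver, mug) is moved more than 25 mm (distance of any of record_brush, steel_cup, record_weight, cleaner, screwdriver, mug from where it was at the start of the episode above 0.025 m).
Of headshell1, headshell2, headshell3 only 2 to 3 are there at a start; the rules pass over those that are not, and their reading is None.
Of gauge1, gauge2 only 1 to 2 are there at a start; the rules pass over those that are not, and their reading is None.
At some moment in a run one of headshell1, headshell2, headshell3, gauge1, gauge2 may be knocked a few centimetres aside while the robot is not near it.
It also fails if it takes over 210 s, if anything falls off the work surface, if the arm or the gripper's body presses on something with over 40 N, if the wrist force passes 120 N, or if a joint passes its speed limit or range.

## Robot

A 6-joint arm with a two-finger parallel gripper is mounted at the origin on the work surface. World frame = base frame: x ahead of the robot, y to its left, z up, the work surface at z = 0. Lengths are in m, angles in rad, forces in N, time in s.
With the tool pointing down it reaches from about 0.275 to 0.825 m from the base axis. Payload 5.2 kg.
Tool frame: the origin (TCP) lies between the finger pads, 19 mm behind the fingertips; this is the grasp point; z points along the fingers, y is the line along which they close (so a half turn about z gives the same grasp; the last joint's range is limited). The gripper opens to 93 mm and grips with 3 to 60 N. Pads are 15 mm wide; open, the fingers measure 128 mm over their backs; the gripper's body (75 mm by 188 mm) begins 65 mm behind the grasp point.
Start: joints at [1.056, 0.259, 1.535, -0, 1.348, -0.203], TCP at [0.169, 0.523, 0.237] pointing down, gripper open.
Joint ranges: [-3.14, 3.14], [-0.91, 2.08], [0.19, 2.58], [-1.22, 4.36], [0.22, 2.71], [-3.12, 3.12]. Speed limits (rad/s): [2.57, 2.57, 3.14, 3.14, 3.14, 3.14].

## Interface

Orientations are given as a rotation vector (axis times angle).
In Python, from workcell import * gives the robot as it stands.
- The arm moves only by the shell command python3 -m inch 'ROWS'. ROWS is JSON, a list of rows, each a list of 7 numbers: the finger opening in m, from 0 to 0.093, then the shift along the tool's x, y, z in m, then the turn, a rotation vector about the tool's x, y, z in rad. A call has 1 to 20 rows; each row shifts and turns the commanded pose from where the row before left it, along the tool's axes as they then stand; what a row does not reach is not made up. A row lasts 1/12 s, in which the tool goes at most 41.7 mm and 7.16 degrees, less where a joint would pass 70% of its speed; a pose out of reach is approached as far as the arm can. A call is refused whole if a number of a shift passes 0.0417 or a number of a turn 0.125, either way. A call with a gripper value outside its range is refused whole. The fingers move at their own pace and stop on an object; the grip force is fixed at half the most. Time passes only in rows, so rows that do not move let the fingers close. It gives the time, the measured TCP pose, the force, the opening and the grip force at its end, in the units of the state.
- get_obs(): the state, without advancing time (a new reading comes with each control period).
- snapshot(name): name is "side" or "top"; returns the picture (420x560x3 uint8, blue, green, red); there is no depth.
- calibration(name): a dict with "fx", "fy", "cx", "cy" (pixels), "eye" and "orientation" of the camera in the world. Camera axes: x right, y down, z forward; pixel columns grow to the right and rows downward; lengths in m; the calibration is good to about 2 mm. A picture is of the moment at which its call begins. calibration takes no time and is no camera call.
- close_job(): hands the job in; it is judged then, once.
The state is a dict: "time": time; "joints": joint angles; "joint_vel": joint speeds; "tau": joint torques, N m; "tcp_pos": TCP position; "orientation": TCP orientation; "contact_force": force on the tool from outside, world axes, zero at the start; "moment": the same for the moment, N m; "gripper_width": opening from 0.0 (shut) to 1.0 (fully open); "finger_force": force on a finger pad.
Only numpy, scipy, OpenCV 4.12 (cv2) and the standard library are available. Lean on these libraries where they do the work, as an engineer would, in place of code of your own. Each camera call takes 0.05 s, during which the arm holds its last target. There are 200 camera calls.

## Working session

There is one attempt and no reset: what is moved stays moved. The work goes in short steps, Python scripts to look and compute and a shell command to move; the robot and the scene stay as the last step left them, time stands still between calls to the robot, and variables do not carry over. Pictures are saved under pics/ and viewed, at most 14 in all, crops included, and the job is handed in when it is done.

```bash
ls; mkdir -p pics; python3 - <<'E'
from workcell import *
import cv2
o=get_obs();print(o)
for n in("top","side"):
    c=calibration(n);print(n,c)
    cv2.imwrite(f"pics/{n}0.png",snapshot(n))
E
```

```text
pics
{'time': 0.0, 'joints': array([ 1.05619538e+00,  2.59330491e-01,  1.53609767e+00, -2.57118297e-05,
        1.34800482e+00, -2.02820769e-01]), 'joint_vel': array([-0.00052576, -0.00065676, -0.00098246, -0.00083793, -0.00187102,
       -0.00036143]), 'tau': array([ 4.57278793e-04, -4.37322521e+01, -2.84000337e+01,  7.17713661e-02,
        4.15700139e-02, -2.10971411e-04]), 'tcp_pos': array([0.16844675, 0.52301682, 0.23661857]), 'orientation': array([-4.87656275e-01, -3.10288202e+00,  2.72007106e-03]), 'contact_force': array([0.10284594, 0.51663861, 0.22158641]), 'moment': array([-0.05379604, -0.01021813, -0.00738657]), 'finger_force': 0.0, 'gripper_width': 1.0004815263194493}
top {'fx': 492.422302430882, 'fy': 492.422302430882, 'cx': 279.34151165587247, 'cy': 206.69938516391812, 'eye': array([0.21939092, 0.03971946, 1.35527247]), 'orientation': array([-2.02471113,  2.1978755 , -0.22539405])}
side {'fx': 379.2939726414994, 'fy': 379.2939726414994, 'cx': 281.2516992573864, 'cy': 209.80156428163392, 'eye': array([ 0.33188664, -0.91093994,  0.77670112]), 'orientation': array([-2.18434344,  0.20082847, -0.10910331])}
```

View pics/top0.png

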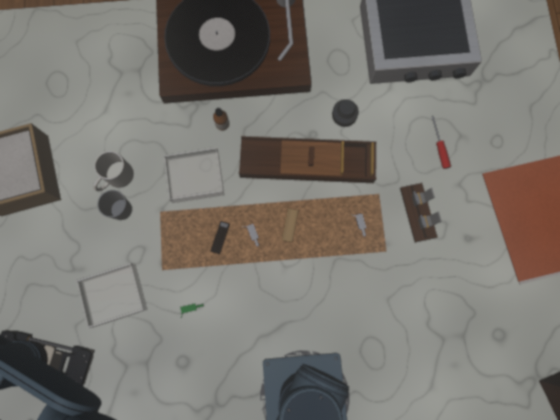

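View pics/side0.png

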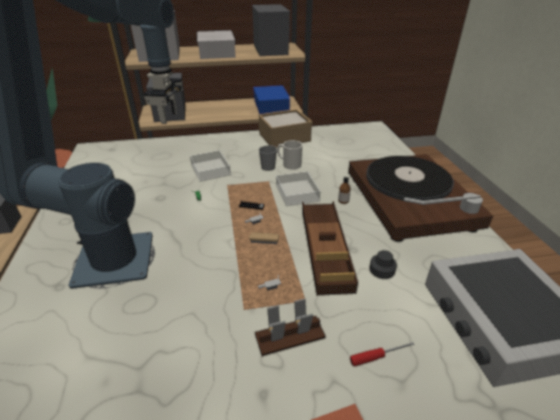

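The top view shows a cork mat with a gauge at (220,237), headshells at (253,235) and (360,224), and the brush at (290,225). The tray runs (240–376, 138–181) with its latch end on the right, and the door plate at about (343,157) is only half open. The stand with the clamps is at (420,213). The clear boxes are at (195,175) and (113,295), and the green look-alike is at (190,308).

```bash
cat > h.py <<'E'
from workcell import *
import numpy as np, cv2
from scipy.spatial.transform import Rotation as Rn
def ray(n,u,v):
    c=calibration(n);R=Rn.from_rotvec(c["orientation"]).as_matrix()
    return np.array(c["eye"]),R@np.array([(u-c["cx"])/c["fx"],(v-c["cy"])/c["fy"],1.])
def pt(n,u,v,z):
    e,d=ray(n,u,v);return e+d*(z-e[2])/d[2]
def proj(n,p):
    c=calibration(n);q=Rn.from_rotvec(c["orientation"]).inv().apply(np.array(p)-c["eye"])
    return c["fx"]*q[0]/q[2]+c["cx"],c["fy"]*q[1]/q[2]+c["cy"]
def rect(n,mask,z,box,amin=20):
    x0,y0,x1,y1=box;m=np.zeros(mask.shape,np.uint8);m[y0:y1,x0:x1]=mask[y0:y1,x0:x1]
    for c in cv2.findContours(m,cv2.RETR_EXTERNAL,cv2.CHAIN_APPROX_NONE)[0]:
        if cv2.contourArea(c)<amin: continue
        P=np.array([pt(n,u,v,z)[:2] for u,v in c[:,0]])
        r=cv2.minAreaRect((P*1000).astype(np.float32));b=cv2.boxPoints(r)
        e=b[1]-b[0];f=b[2]-b[1]
        if np.linalg.norm(f)>np.linalg.norm(e):e,f=f,e
        print("px",c[:,0].mean(0).round(1),"ctr",np.round(r[0],1),"L",np.linalg.norm(e).round(1),"W",np.linalg.norm(f).round(1),"yaw",np.degrees(np.arctan2(e[1],e[0])).round(1),"area",cv2.contourArea(c))
def tool():
    o=get_obs();R=Rn.from_rotvec(o["orientation"]).as_matrix()
    print("t",round(o["time"],2),"tcp",o["tcp_pos"].round(4),"x",R[:,0].round(3),"y",R[:,1].round(3),"z",R[:,2].round(3),"F",o["contact_force"].round(1),"w",round(o["gripper_width"]*93,1),"ff",round(o["finger_force"],1))
    return o["tcp_pos"],R
def goto(p,yaw_y=None):
    "print shift in tool axes to world p, and turn about tool z so tool y lies along world angle yaw_y"
    t,R=tool();print("shift",(R.T@(np.array(p)-t)).round(4))
    tilt=np.cross(R[:,2],[0,0,-1]);print("tilt fix (tool)",(R.T@tilt).round(4))
    if yaw_y is not None:
        a=R.T@np.array([np.cos(yaw_y),np.sin(yaw_y),0]);w=np.arctan2(-a[0],a[1]);w=(w+np.pi/2)%np.pi-np.pi/2
        print("turn z",round(w,4),"or",round(w-np.sign(w)*np.pi,4),"j6",get_obs()["joints"][5].round(3))
E
python3 - <<'E'
from h import *
a=cv2.imread("pics/top0.png")
cv2.imwrite("pics/c1.png",cv2.resize(a[130:270,150:450],None,fx=2.6,fy=2.6,interpolation=cv2.INTER_CUBIC))
b=cv2.imread("pics/side0.png")
cv2.imwrite("pics/c2.png",cv2.resize(b[150:370,200:420],None,fx=2.7,fy=2.7,interpolation=cv2.INTER_CUBIC))
for n,u,v in[("boxA",195,175),("boxB",113,295)]:
    p=pt("top",u,v,.0);print(n,p.round(3),np.hypot(*p[:2]).round(3))
h=cv2.cvtColor(a,cv2.COLOR_BGR2HSV)
for q in[(220,237),(253,235),(360,224),(290,225),(343,157),(420,195),(300,200),(311,157),(280,157),(355,157),(372,157)]:print(q,h[q[1],q[0]])
E
```

```text
boxA [0.618 0.255 0.   ] 0.669
boxB [0.299 0.493 0.   ] 0.576
(220, 237) [13 36 49]
(253, 235) [120  10 134]
(360, 224) [120   8 133]
(290, 225) [ 17  91 129]
(343, 157) [ 18 123 102]
(420, 195) [ 18  40 108]
(300, 200) [ 14  58 131]
(311, 157) [10 95 70]
(280, 157) [ 12 101  76]
(355, 157) [10 87 70]
(372, 157) [ 19 123 112]
```

View pics/c1.png

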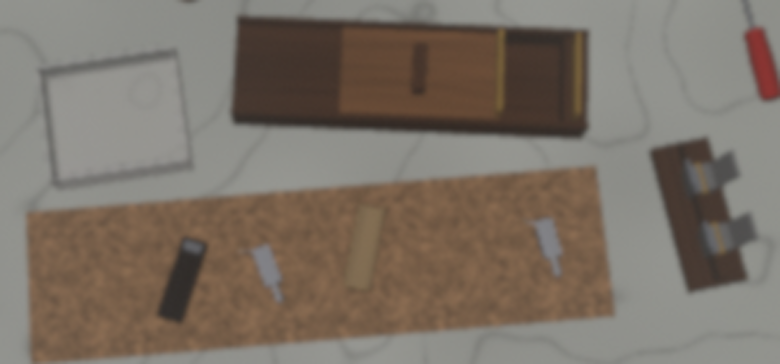

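View pics/c2.png

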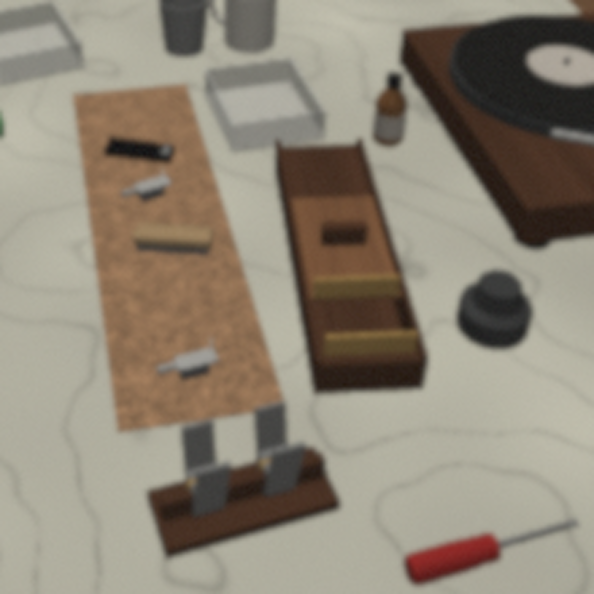

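The crops show two headshells with their stubs pointing toward the robot, and one gauge. The door is about half open. Both clamps stand on the fin with the levers splayed. The target box is the one beside the tray, 0.67 m from the base against 0.58 m for the other.

```bash
python3 - <<'E'
from h import *
a=cv2.imread("pics/top0.png");h=cv2.cvtColor(a,cv2.COLOR_BGR2HSV);H,S,V=h[...,0].astype(int),h[...,1].astype(int),h[...,2].astype(int)
u=lambda m:(m*255).astype(np.uint8)
print("gauge");rect("top",u(V<75),.012,(200,215,240,260))
print("hs");rect("top",u((S<38)&(V>100)),.017,(240,215,275,255));rect("top",u((S<38)&(V>100)),.017,(345,205,375,245))
print("brass");rect("top",u((H>14)&(S>92)&(V>85)),.065,(336,130,350,190),8);rect("top",u((H>14)&(S>92)&(V>85)),.065,(362,130,380,190),8)
print("tray");rect("top",u((S>60)),.046,(232,130,385,188),500)
print("handle");rect("top",u((V<78)),.067,(303,145,320,170),8)
print("stand");rect("top",u((S>55)&(V<100)),.014,(395,175,450,250),30)
print("box");rect("top",u((V<125)),.045,(160,142,230,208),30)
print("green");print(pt("top",190,308,.01))
for y in(60,100,150):
    pass
for n,(px,py) in {"brush":(290,225),"cup":(114,205),"bottle":(221,119),"weight":(345,111),"mug":(114,170)}.items():print(n,pt("top",px,py,.03).round(3))
E
```

```text
gauge
px [219.9 237.9] ctr [430.8 194.1] L 85.1 W 26.4 yaw -21.8 area 227.0
hs
px [253. 234.] ctr [430.  100.3] L 60.4 W 18.9 yaw 17.6 area 100.0
px [361. 224.] ctr [ 434.1 -197.5] L 60.5 W 19.9 yaw 9.1 area 104.0
brass
px [341.6 157. ] ctr [ 617.1 -157.2] L 91.7 W 8.2 yaw -6.2 area 85.0
px [372. 158.] ctr [ 607.3 -240. ] L 85.9 W 5.5 yaw -6.9 area 60.0
tray
px [310.3 158.1] ctr [625.3 -64.9] L 369.9 W 112.5 yaw 83.0 area 4836.0
handle
px [310.8 156.2] ctr [626.  -73.7] L 52.0 W 12.4 yaw -10.3 area 61.5
stand
px [417.5 212.7] ctr [ 456.9 -359.3] L 151.8 W 58.5 yaw 7.6 area 663.5
box
px [187.5 176.5] ctr [605.1 251.3] L 146.7 W 136.0 yaw -85.4 area 307.5
green
[0.24721996 0.28388247 0.01      ]
brush [ 0.446 -0.002  0.03 ]
cup [0.542 0.477 0.03 ]
bottle [0.769 0.169 0.03 ]
weight [ 0.764 -0.187  0.03 ]
mug [0.643 0.476 0.03 ]
```

```bash
python3 - <<'E'
from h import *
goto([.625,-.074,.14],np.radians(83))
a=cv2.imread("pics/top0.png").astype(int)
# headshell axes by PCA-type moments
h=cv2.cvtColor(a.astype(np.uint8),cv2.COLOR_BGR2HSV);m=((h[...,1]<45)&(h[...,2]>95))
for b in((243,215,272,252),(348,208,375,243)):
    v,u=np.nonzero(m[b[1]:b[3],b[0]:b[2]]);P=np.array([pt("top",x+b[0],y+b[1],.017)[:2] for x,y in zip(u,v)])
    c=P.mean(0);w,E=np.linalg.eigh(np.cov((P-c).T));e=E[:,1];e*=np.sign(e[0]);print(c.round(4),np.degrees(np.arctan2(e[1],e[0])).round(1),((P-c)@e).min().round(3),((P-c)@e).max().round(3))
E
```

```text
t 0.1 tcp [0.1685 0.5231 0.2367] x [-0.952  0.307  0.   ] y [ 0.307  0.952 -0.002] z [-0.001 -0.001 -1.   ] F [ 0.9  0.5 -0. ] w 92.8 ff 0.0
shift [-0.6177 -0.4281  0.0972]
tilt fix (tool) [-0.0015 -0.0003  0.    ]
turn z -0.1896 or 2.952 j6 -0.203
[0.4339 0.1017] 16.6 -0.035 0.027
[ 0.4386 -0.1971] 9.7 -0.035 0.026
```

```bash
python3 -m inch '[[0.093,0,0,0,0,0,-0.095],[0.093,0,0,0,0,0,-0.095],[0.093,-0.029,-0.0298,0,0,0,0],[0.093,-0.029,-0.0298,0,0,0,0],[0.093,-0.029,-0.0298,0,0,0,0],[0.093,-0.029,-0.0298,0,0,0,0],[0.093,-0.029,-0.0298,0,0,0,0],[0.093,-0.029,-0.0298,0,0,0,0],[0.093,-0.029,-0.0298,0,0,0,0],[0.093,-0.029,-0.0298,0,0,0,0],[0.093,-0.029,-0.0298,0,0,0,0],[0.093,-0.029,-0.0298,0,0,0,0],[0.093,-0.029,-0.0298,0,0,0,0],[0.093,-0.029,-0.0298,0,0,0,0],[0.093,-0.029,-0.0298,0,0,0,0],[0.093,-0.029,-0.0298,0,0,0,0],[0.093,-0.029,-0.0298,0,0,0,0],[0.093,-0.029,-0.0298,0,0,0,0],[0.093,-0.029,-0.0298,0,0,0,0],[0.093,-0.029,-0.0298,0,0,0,0]]'
python3 - <<'E'
from h import *
goto([.6245,-.074,.062],np.radians(83))
E
```

```text
time: 1.77
tcp_pos: [0.6223, -0.0742, 0.2369]
orientation: [-0.192, -3.135, -0.001]
contact_force: [0.7, 0.3, 0.7]
gripper_width: 0.998
finger_force: 0.0
t 1.77 tcp [ 0.6223 -0.0742  0.2369] x [-0.993  0.122  0.001] y [0.122 0.993 0.   ] z [-0.001  0.    -1.   ] F [0.7 0.3 0.7] w 92.9 ff 0.0
shift [-0.0023  0.0005  0.1749]
tilt fix (tool) [ 0.0003 -0.0009  0.    ]
turn z -0.0 or 3.1416 j6 -1.745
```

```bash
python3 -m inch '[[0.093,-0.002,0,0.04,0,0,0],[0.06,0,0,0.04,0,0,0],[0.06,0,0,0.04,0,0,0],[0.06,0,0,0.035,0,0,0],[0.06,0,0,0.02,0,0,0],[0.0,0,0,0,0,0,0],[0.0,0,0,0,0,0,0],[0.0,0,0,0,0,0,0],[0.0,0,0,0,0,0,0],[0.0,0,0,0,0,0,0],[0.0,0,0,0,0,0,0]]'
python3 - <<'E'
from h import *
goto([.6245,-.074,.062],np.radians(83))
E
```

```text
time: 2.68
tcp_pos: [0.6236, -0.0726, 0.0623]
orientation: [-0.191, -3.136, -0.0]
contact_force: [0.9, -0.6, 0.8]
gripper_width: 0.334
finger_force: 0.0
t 2.68 tcp [ 0.6236 -0.0726  0.0623] x [-0.993  0.121  0.   ] y [0.121 0.993 0.   ] z [-0.  0. -1.] F [ 0.9 -0.6  0.8] w 31.1 ff 0.0
shift [-0.0011 -0.0013  0.0003]
tilt fix (tool) [ 0.     -0.0002  0.    ]
turn z 0.0005 or -3.1411 j6 -1.742
```

Fingers are still closing; I'll finish the pinch and then slide the door open.

```bash
python3 -m inch '[[0.0,0,0,0,0,0,0],[0.0,0,0,0,0,0,0],[0.0,0,0,0,0,0,0],[0.0,0,0,0,0,0,0],[0.0,0,0,0,0,0,0],[0,0,0.01,0,0,0,0],[0,0,0.015,0,0,0,0],[0,0,0.015,0,0,0,0],[0,0,0.015,0,0,0,0],[0,0,0.015,0,0,0,0],[0,0,0.015,0,0,0,0],[0,0,0.01,0,0,0,0],[0,0,0.004,0,0,0,0],[0,0,0.003,0,0,0,0],[0,0,0,0,0,0,0]]'
```

```text
time: 3.93
tcp_pos: [0.6366, 0.0293, 0.0625]
orientation: [0.19, 3.135, 0.0]
contact_force: [4.1, 1.2, -2.5]
gripper_width: 0.148
finger_force: 30.0
```

```bash
python3 - <<'E'
from h import *
tool()
a=snapshot("top");cv2.imwrite("pics/t1.png",a);b=snapshot("side");cv2.imwrite("pics/s1.png",b)
h=cv2.cvtColor(a,cv2.COLOR_BGR2HSV);H,S,V=[h[...,i].astype(int) for i in range(3)]
rect("top",((H>14)&(S>92)&(V>85)).astype(np.uint8)*255,.065,(295,130,380,190),8)
E
```

```text
t 3.93 tcp [0.6366 0.0293 0.0625] x [-0.993  0.121 -0.001] y [0.121 0.993 0.   ] z [ 0.001  0.    -1.   ] F [ 4.1  1.2 -2.5] w 13.8 ff 30.0
px [303.7 167.3] ctr [595.7 -50.9] L 25.5 W 8.2 yaw -5.3 area 21.5
px [371.5 158.5] ctr [ 604.7 -238.3] L 91.5 W 8.2 yaw -6.9 area 92.0
```

```bash
python3 -m inch '[[0.05,0,0,0,0,0,0],[0.05,0,0,0,0,0,0],[0.05,0,0,0,0,0,0],[0.07,0,0,-0.02,0,0,0],[0.07,0,0,-0.03,0,0,0],[0.07,0,0,-0.03,0,0,0]]'
python3 - <<'E'
from h import *
goto([.431,.194,.10],np.radians(68.2))
goto([.441,-.1965,.10],np.radians(100))
E
```

```text
time: 4.53
tcp_pos: [0.6344, 0.0285, 0.1421]
orientation: [-0.192, -3.131, -0.0]
contact_force: [0.7, -0.5, -0.5]
gripper_width: 0.534
finger_force: 0.0
t 4.53 tcp [0.6344 0.0285 0.1421] x [-0.993  0.122  0.004] y [0.122 0.993 0.   ] z [-0.004  0.001 -1.   ] F [ 0.7 -0.5 -0.5] w 49.7 ff 0.0
shift [0.2219 0.1394 0.0431]
tilt fix (tool) [ 0.     -0.0044  0.    ]
turn z 0.2583 or -2.8833 j6 -1.579
t 4.53 tcp [0.6344 0.0285 0.1421] x [-0.993  0.122  0.004] y [0.122 0.993 0.   ] z [-0.004  0.001 -1.   ] F [ 0.7 -0.5 -0.5] w 49.7 ff 0.0
shift [ 0.1644 -0.2469  0.0429]
tilt fix (tool) [ 0.     -0.0044  0.    ]
turn z -0.2967 or 2.8449 j6 -1.579
```

```bash
python3 -m inch '[[0.07,0.0277,0.0174,0.002,0,0,0],[0.07,0.0277,0.0174,0.002,0,0,0],[0.07,0.0277,0.0174,0.002,0,0,0],[0.07,0.0277,0.0174,0.002,0,0,0],[0.07,0.0277,0.0174,0.002,0,0,0],[0.07,0.0277,0.0174,0.002,0,0,0],[0.07,0.0277,0.0174,0.002,0,0,0],[0.07,0.0277,0.0174,0.002,0,0,0],[0.07,0,0,0.01,0,0,0.086],[0.07,0,0,0.01,0,0,0.086],[0.07,0,0,0,0,0,0.086],[0.07,0,0,0,0,0,0]]'
python3 - <<'E'
from h import *
goto([.431,.194,.021],np.radians(68.2))
for n in("t1","now"):
    a=cv2.imread("pics/t1.png") if n=="t1" else snapshot("top")
    h=cv2.cvtColor(a,cv2.COLOR_BGR2HSV);u=lambda m:(m*255).astype(np.uint8);S,V=h[...,1],h[...,2]
    rect("top",u(V<75),.012,(195,210,245,265));rect("top",u((S<38)&(V>100)),.017,(240,215,275,255));rect("top",u((S<38)&(V>100)),.017,(345,205,375,245))
E
```

```text
time: 5.53
tcp_pos: [0.4319, 0.1936, 0.1061]
orientation: [-0.597, -3.083, 0.001]
contact_force: [-0.8, 0.4, 0.3]
gripper_width: 0.759
finger_force: 0.0
t 5.53 tcp [0.4319 0.1936 0.1061] x [-0.928  0.373  0.002] y [ 0.373  0.928 -0.001] z [-0.002 -0.    -1.   ] F [-0.8  0.4  0.3] w 70.6 ff 0.0
shift [0.0008 0.0001 0.0851]
tilt fix (tool) [-0.0011 -0.0016  0.    ]
turn z -0.0019 or 3.1397 j6 -1.003
px [212.2 228.3] ctr [433.9 190.5] L 142.8 W 137.1 yaw -0.2 area 501.5
px [361.1 223.9] ctr [ 434.1 -197.5] L 60.4 W 20.2 yaw 7.4 area 104.0
px [206.8 262.4] ctr [370.  228.9] L 71.3 W 19.1 yaw 85.3 area 78.0
px [215.9 247.6] ctr [404.  206.4] L 30.3 W 24.9 yaw -4.7 area 73.5
px [204.5 226.2] ctr [464.3 231.1] L 58.8 W 58.1 yaw -2.6 area 306.0
px [233.4 235.8] ctr [433.5 146.3] L 156.2 W 54.7 yaw 7.8 area 584.5
px [222.2 234.8] ctr [437.9 186.3] L 142.6 W 6.0 yaw 7.2 area 55.5
px [253.7 234.6] ctr [429.3 100.7] L 59.4 W 19.9 yaw 17.4 area 81.5
px [361. 224.] ctr [ 434.2 -198. ] L 60.4 W 20.3 yaw 11.6 area 105.0
```

```bash
python3 -m inch '[[0.07,0,0,0.03,0,0,0],[0.07,0,0,0.03,0,0,0],[0.07,0,0,0.022,0,0,0],[0,0,0,0,0,0,0],[0,0,0,0,0,0,0],[0,0,0,0,0,0,0],[0,0,0,0,0,0,0],[0,0,0,0,0,0,0],[0,0,0,0,0,0,0],[0,0,0,0,0,0,0],[0,0,0,0,0,0,0],[0,0,0,0,0,0,0],[0,0,0,0,0,0,0]]'
```

```text
time: 6.67
tcp_pos: [0.4336, 0.1939, 0.0253]
orientation: [0.593, 3.084, 0.001]
contact_force: [-0.9, -0.0, 6.5]
gripper_width: 0.298
finger_force: 30.0
```

```bash
python3 -m inch '[[0,0,0,-0.03,0,0,0],[0,0,0,-0.03,0,0,0],[0,0,0,-0.03,0,0,0],[0,0,0,-0.01,0,0,0]]'
python3 - <<'E'
from h import *
P=[pt("top",u/2.6+150,v/2.6+130,.045)[:2] for u,v in((42,70),(175,52),(190,165),(55,185))]
print(np.round(P,3),np.mean(P,0).round(4))
goto([*np.mean(P,0),.033])
E
```

```text
time: 7.0
tcp_pos: [0.435, 0.1942, 0.1283]
orientation: [0.591, 3.08, 0.003]
contact_force: [1.2, 0.6, 0.1]
gripper_width: 0.294
finger_force: 30.0
[[0.664 0.326]
 [0.672 0.183]
 [0.546 0.174]
 [0.536 0.316]] [0.6045 0.2496]
t 7.0 tcp [0.435  0.1942 0.1283] x [-0.929  0.37  -0.005] y [0.37  0.929 0.003] z [ 0.006  0.001 -1.   ] F [1.2 0.6 0.1] w 27.3 ff 30.0
shift [-0.1365  0.1139  0.0963]
tilt fix (tool) [0.0031 0.005  0.    ]
```

```bash
python3 -m inch '[[0,-0.0273,0.0228,0,0,0,0],[0,-0.0273,0.0228,0,0,0,0],[0,-0.0273,0.0228,0,0,0,0],[0,-0.0273,0.0228,0,0,0,0],[0,-0.0273,0.0228,0,0,0,0],[0,0,0,0.032,0,0,0],[0,0,0,0.032,0,0,0],[0,0,0,0.025,0,0,0],[0,0,0,0.005,0,0,0],[0.05,0,0,0,0,0,0],[0.05,0,0,0,0,0,0],[0.05,0,0,0,0,0,0],[0.05,0,0,0,0,0,0],[0.05,0,0,-0.03,0,0,0],[0.05,0,0,-0.04,0,0,0],[0.05,0,0,-0.02,0,0,0]]'
python3 - <<'E'
from h import *
goto([.4365,.1025,.11],np.radians(107))
E
```

```text
time: 8.33
tcp_pos: [0.6035, 0.2494, 0.1247]
orientation: [0.592, 3.081, 0.003]
contact_force: [0.0, 0.1, 0.9]
gripper_width: 0.536
finger_force: 0.0
t 8.33 tcp [0.6035 0.2494 0.1247] x [-0.929  0.371 -0.004] y [0.371 0.929 0.003] z [ 0.005  0.001 -1.   ] F [0.  0.1 0.9] w 49.9 ff 0.0
shift [ 0.1007 -0.1984  0.0138]
tilt fix (tool) [0.0027 0.0039 0.    ]
turn z -0.6765 or 2.4651 j6 -0.97
```

```bash
python3 -m inch '[[0.05,0.0168,-0.0331,0.002,0,0,0],[0.05,0.0168,-0.0331,0.002,0,0,0],[0.05,0.0168,-0.0331,0.002,0,0,0],[0.05,0.0168,-0.0331,0.002,0,0,0],[0.05,0.0168,-0.0331,0.002,0,0,0],[0.05,0.0168,-0.0331,0.002,0,0,0],[0.05,0,0,0,0,0,-0.113],[0.05,0,0,0,0,0,-0.113],[0.05,0,0,0,0,0,-0.113],[0.05,0,0,0,0,0,-0.113],[0.05,0,0,0,0,0,-0.113],[0.05,0,0,0,0,0,-0.112],[0.05,0,0,0,0,0,0]]'
python3 - <<'E'
from h import *
goto([.4365,.1025,.024],np.radians(107))
a=snapshot("top");cv2.imwrite("pics/t2.png",a)
b=snapshot("side")
cv2.imwrite("pics/s2.png",cv2.resize(b[120:350,180:380],None,fx=2.6,fy=2.6,interpolation=cv2.INTER_CUBIC))
E
```

```text
time: 9.42
tcp_pos: [0.435, 0.1019, 0.109]
orientation: [-0.471, 3.105, -0.0]
contact_force: [-0.3, -0.4, 0.2]
gripper_width: 0.539
finger_force: 0.0
t 9.42 tcp [0.435  0.1019 0.109 ] x [-0.955 -0.297 -0.001] y [-0.297  0.955 -0.   ] z [ 0.001 -0.    -1.   ] F [-0.3 -0.4  0.2] w 50.1 ff 0.0
shift [-0.0015  0.0002  0.085 ]
tilt fix (tool) [-0.0005  0.0012 -0.    ]
turn z 0.0044 or -3.1372 j6 -1.892
```

View pics/s2.png

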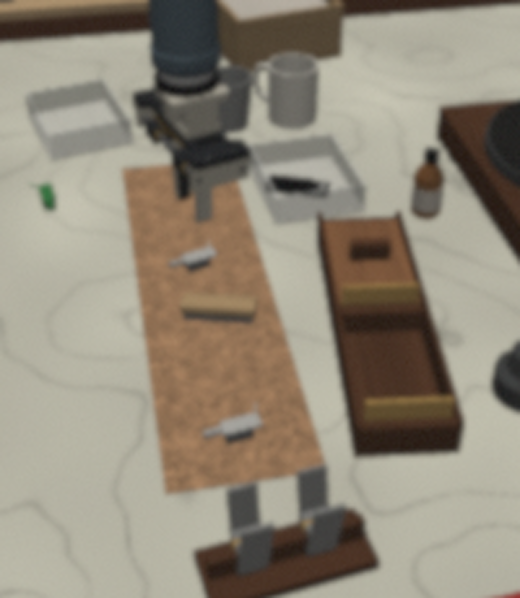

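The side crop shows the gauge in the box at (300,185), the door fully open, and headshell A at (197,257) untouched. I'll grasp headshell A.

```bash
python3 -c "
from h import *
print(pt('side',180+197/2.6,120+257/2.6,.017).round(3))"
python3 -m inch '[[0.05,-0.001,0,0.03,0,0,0],[0.05,0,0,0.03,0,0,0],[0.05,0,0,0.024,0,0,0],[0,0,0,0,0,0,0],[0,0,0,0,0,0,0],[0,0,0,0,0,0,0],[0,0,0,0,0,0,0],[0,0,0,0,0,0,0],[0,0,0,0,0,0,0],[0,0,0,0,0,0,0],[0,0,0,0,0,0,0],[0,0,0,-0.03,0,0,0],[0,0,0,-0.03,0,0,0],[0,0,0,-0.04,0,0,0]]'
python3 - <<'E'
from h import *
L=np.array([.604,-.2367]);ey=np.array([.1219,.9925]);ex=np.array([.9925,-.1219])
for y in(.055,.12):
    goto([*(L+y*ey),.034],np.radians(83-90 if y==.055 else 173))
E
```

```text
[0.438 0.097 0.017]
time: 10.68
tcp_pos: [0.434, 0.1022, 0.1244]
orientation: [0.464, -3.103, -0.001]
contact_force: [-0.2, 0.4, 0.4]
gripper_width: 0.194
finger_force: 30.0
t 10.68 tcp [0.434  0.1022 0.1244] x [-0.956 -0.293  0.004] y [-0.293  0.956  0.001] z [-0.004  0.    -1.   ] F [-0.2  0.4  0.4] w 18.1 ff 30.0
shift [-0.0862 -0.3237  0.0896]
tilt fix (tool) [ 0.0013 -0.004  -0.    ]
turn z -1.1517 or 1.9899 j6 -1.888
t 10.68 tcp [0.434  0.1022 0.1244] x [-0.956 -0.293  0.004] y [-0.293  0.956  0.001] z [-0.004  0.    -1.   ] F [-0.2  0.4  0.4] w 18.1 ff 30.0
shift [-0.1126 -0.2643  0.0896]
tilt fix (tool) [ 0.0013 -0.004  -0.    ]
turn z -1.1517 or 1.9899 j6 -1.888
```

```bash
python3 -m inch '[[0,0,0,0,0,0,0.105],[0,0,0,0,0,0,0.105],[0,0,0,0,0,-0.004,0.105],[0,0,0,0,0,0,0.105],[0,-0.027,-0.0234,0,0,0,0],[0,-0.027,-0.0234,0,0,0,0],[0,-0.027,-0.0234,0,0,0,0],[0,-0.027,-0.0234,0,0,0,0],[0,-0.027,-0.0234,0,0,0,0],[0,-0.027,-0.0234,0,0,0,0],[0,-0.027,-0.0234,0,0,0,0],[0,-0.027,-0.0234,0,0,0,0],[0,0,0,0,0,0,0]]'
python3 - <<'E'
from h import *
goto([.6256,-.1104,.034],np.radians(83))
a=snapshot("side");cv2.imwrite("pics/s3.png",cv2.resize(a[120:350,220:420],None,fx=2.6,fy=2.6,interpolation=cv2.INTER_CUBIC))
E
```

```text
time: 11.77
tcp_pos: [0.6311, -0.1157, 0.1254]
orientation: [0.198, 3.127, -0.004]
contact_force: [0.1, 0.8, 0.0]
gripper_width: 0.196
finger_force: 30.0
t 11.77 tcp [ 0.6311 -0.1157  0.1254] x [-0.992  0.126 -0.009] y [ 0.126  0.992 -0.002] z [ 0.008 -0.003 -1.   ] F [0.1 0.8 0. ] w 18.3 ff 30.0
shift [0.007  0.0048 0.0913]
tilt fix (tool) [-0.002   0.0086 -0.    ]
turn z -0.0042 or 3.1373 j6 -1.799
```

View pics/s3.png

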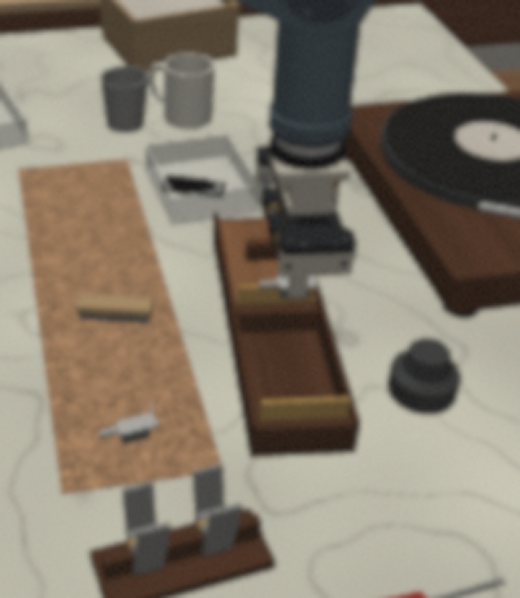

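The side crop shows headshell A hanging in the gripper at (295,285), over the open well. I'll lower it and release.

```bash
python3 -m inch '[[0,0.006,0.005,0,0,0.008,0],[0,0,0,0.03,0,0,0],[0,0,0,0.03,0,0,0],[0,0,0,0.026,0,0,0],[0,0,0,0.004,0,0,0],[0.036,0,0,0,0,0,0],[0.036,0,0,0,0,0,0],[0.036,0,0,0,0,0,0],[0.036,0,0,0,0,0,0],[0.036,0,0,-0.02,0,0,0],[0.036,0,0,-0.03,0,0,0],[0.05,0,0,-0.04,0,0,0],[0.05,0,0,0,0,0,0]]'
python3 - <<'E'
from h import *
goto([.4405,-.1965,.10],np.radians(100))
a=snapshot("side");b=a[120:350,220:420];cv2.imwrite("pics/s4.png",a)
h=cv2.cvtColor(snapshot("top"),cv2.COLOR_BGR2HSV);m=((h[...,1]<38)&(h[...,2]>100)).astype(np.uint8)*255
rect("top",m,.017,(345,205,375,245))
E
```

```text
time: 12.9
tcp_pos: [0.6265, -0.1059, 0.1345]
orientation: [0.192, 3.126, -0.005]
contact_force: [1.6, -0.8, 1.4]
gripper_width: 0.483
finger_force: 0.0
t 12.9 tcp [ 0.6265 -0.1059  0.1345] x [-0.992  0.122 -0.01 ] y [ 0.122  0.992 -0.003] z [ 0.01  -0.004 -1.   ] F [ 1.6 -0.8  1.4] w 44.9 ff 0.0
shift [ 0.1739 -0.1126  0.033 ]
tilt fix (tool) [-0.0026  0.0103 -0.    ]
turn z -0.2972 or 2.8444 j6 -1.791
px [361. 224.] ctr [ 434.2 -198. ] L 60.4 W 20.3 yaw 11.6 area 106.0
```

```bash
python3 -m inch '[[0.05,0.029,-0.0188,0.004,0,0,0],[0.05,0.029,-0.0188,0.004,0,0,0],[0.05,0.029,-0.0188,0.004,0,0,0],[0.05,0.029,-0.0188,0.004,0,0,0],[0.05,0.029,-0.0188,0.004,0,0,0],[0.05,0.029,-0.0188,0.004,0,0,0],[0.05,0,0,0,0,0,-0.099],[0.05,0,0,0,0,0,-0.099],[0.05,0,0,0,0,0,-0.099],[0.05,0,0,0,0,0,0]]'
python3 - <<'E'
from h import *
goto([.4407,-.1967,.024],np.radians(100))
E
```

```text
time: 13.83
tcp_pos: [0.4343, -0.1947, 0.1011]
orientation: [0.277, -3.124, -0.004]
contact_force: [-0.0, -0.3, -0.6]
gripper_width: 0.541
finger_force: 0.0
t 13.83 tcp [ 0.4343 -0.1947  0.1011] x [-0.984 -0.176  0.005] y [-0.176  0.984  0.003] z [-0.005  0.002 -1.   ] F [-0.  -0.3 -0.6] w 50.3 ff 0.0
shift [-0.0064 -0.0033  0.077 ]
tilt fix (tool) [ 0.003  -0.0049  0.    ]
turn z 0.0022 or -3.1394 j6 -2.402
```

```bash
python3 -m inch '[[0.05,-0.006,-0.003,0.03,0,-0.004,0],[0.05,0,0,0.03,0,0,0],[0.05,0,0,0.016,0,0,0],[0,0,0,0,0,0,0],[0,0,0,0,0,0,0],[0,0,0,0,0,0,0],[0,0,0,0,0,0,0],[0,0,0,0,0,0,0],[0,0,0,0,0,0,0],[0,0,0,0,0,0,0],[0,0,0,0,0,0,0],[0,0,0,-0.03,0,0,0],[0,0,0,-0.03,0,0,0],[0,0,0,-0.04,0,0,0],[0,0,0,0,0,0,0.099],[0,0,0,0,0,0,0.099],[0,0,0,0,0,0,0.099],[0,0,0,0,0,0,0]]'
python3 - <<'E'
from h import *
goto([.6165,-.1848,.034],np.radians(83))
E
```

```text
time: 15.33
tcp_pos: [0.4415, -0.1969, 0.1263]
orientation: [0.198, 3.135, 0.002]
contact_force: [-0.1, -0.3, -0.1]
gripper_width: 0.199
finger_force: 30.0
t 15.33 tcp [ 0.4415 -0.1969  0.1263] x [-0.992  0.126 -0.001] y [0.126 0.992 0.001] z [ 0.001  0.001 -1.   ] F [-0.1 -0.3 -0.1] w 18.5 ff 30.0
shift [-0.172   0.0339  0.0924]
tilt fix (tool) [ 0.0014  0.0005 -0.    ]
turn z -0.0043 or 3.1373 j6 -2.097
```

```bash
python3 -m inch '[[0,-0.0285,0.0055,0,0,0,0],[0,-0.0285,0.0055,0,0,0,0],[0,-0.0285,0.0055,0,0,0,0],[0,-0.0285,0.0055,0,0,0,0],[0,-0.0285,0.0055,0,0,0,0],[0,-0.0285,0.0055,0,0,0,0],[0,0,0,0,0,0,0],[0,0,0,0,0,0,0],[0,0,0,0.03,0,0,0],[0,0,0,0.03,0,0,0],[0,0,0,0.026,0,0,0],[0,0,0,0.005,0,0,0],[0.034,0,0,0,0,0,0],[0.034,0,0,0,0,0,0],[0.034,0,0,0,0,0,0],[0.034,0,0,0,0,0,0],[0.034,0,0,-0.02,0,0,0],[0.034,0,0,-0.03,0,0,0],[0.05,0,0,-0.04,0,0,0],[0.05,0,0,0,0,0,0]]'
python3 - <<'E'
from h import *
goto([.6368,.0293,.062],np.radians(83))
a=snapshot("side");cv2.imwrite("pics/s5.png",cv2.resize(a[120:350,220:420],None,fx=2.6,fy=2.6,interpolation=cv2.INTER_CUBIC))
E
```

```text
time: 17.0
tcp_pos: [0.6196, -0.1871, 0.134]
orientation: [0.191, 3.123, -0.006]
contact_force: [1.6, -0.8, 1.5]
gripper_width: 0.462
finger_force: 0.0
t 17.0 tcp [ 0.6196 -0.1871  0.134 ] x [-0.992  0.122 -0.013] y [ 0.122  0.993 -0.003] z [ 0.013 -0.005 -1.   ] F [ 1.6 -0.8  1.5] w 43.0 ff 0.0
shift [0.0103 0.2171 0.0713]
tilt fix (tool) [-0.0031  0.0133  0.    ]
turn z -0.0001 or 3.1415 j6 -1.915
```

View pics/s5.png

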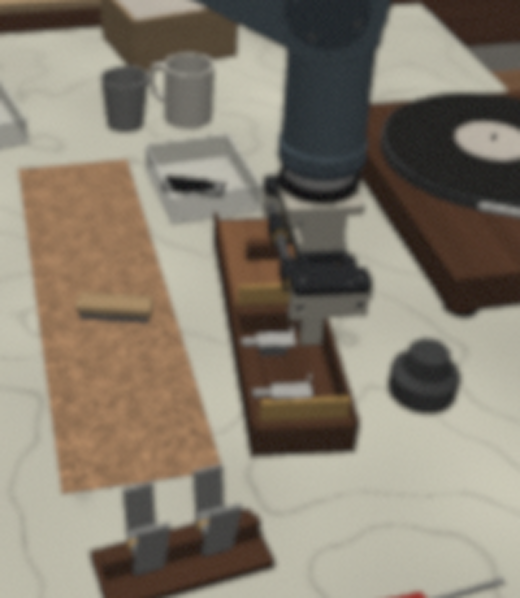

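Both headshells lie in the well at (275,340) and (290,388), and the gauge is in the box. Next I'll shut the door.

```bash
python3 -m inch '[[0.05,0.0015,0.031,0,0,0,0],[0.05,0.0015,0.031,0,0,0,0],[0.05,0.0015,0.031,0,0,0,0],[0.05,0.0015,0.031,0,0,0,0],[0.05,0.0015,0.031,0,0,0,0],[0.05,0.0015,0.031,0,0,0,0],[0.05,0.0015,0.031,0,0,0,0],[0.05,0,0,0,0,0,0],[0.05,0,0,0.03,0,0,0],[0.05,0,0,0.03,0,0,0],[0.05,0,0,0.01,0,0,0],[0,0,0,0,0,0,0],[0,0,0,0,0,0,0],[0,0,0,0,0,0,0],[0,0,0,0,0,0,0],[0,0,0,0,0,0,0],[0,0,0,0,0,0,0],[0,0,0,0,0,0,0]]'
python3 - <<'E'
from h import *
goto([.6368,.0293,.062],np.radians(83))
E
```

```text
time: 18.55
tcp_pos: [0.6345, 0.0296, 0.0599]
orientation: [0.193, 3.128, -0.001]
contact_force: [-3.4, -3.1, 22.6]
gripper_width: 0.149
finger_force: 45.7
t 18.55 tcp [0.6345 0.0296 0.0599] x [-0.992  0.123 -0.008] y [0.123 0.992 0.   ] z [ 0.008 -0.001 -1.   ] F [-3.4 -3.1 22.6] w 13.8 ff 45.7
shift [-0.0023 -0.0001 -0.0021]
tilt fix (tool) [0.0001 0.0082 0.    ]
turn z -0.0008 or 3.1408 j6 -1.577
```

```bash
python3 -m inch '[[0,0,0,-0.004,0,0,0],[0,0,-0.008,0,0,0,0],[0,0,-0.018,0,0,0,0],[0,0,-0.018,0,0,0,0],[0,0,-0.018,0,0,0,0],[0,0,-0.018,0,0,0,0],[0,0,-0.018,0,0,0,0],[0,0,-0.018,0,0,0,0],[0,0,-0.018,0,0,0,0],[0,0,-0.018,0,0,0,0],[0,0,-0.014,0,0,0,0],[0,0,-0.008,0,0,0,0],[0,0,-0.003,0,0,0,0],[0,0,-0.002,0,0,0,0],[0,0,-0.002,0,0,0,0],[0,0,0,0,0,0,0],[0,0,0,0,0,0,0]]'
python3 - <<'E'
from h import *
tool()
E
```

```text
time: 19.97
tcp_pos: [0.6117, -0.1489, 0.06]
orientation: [0.194, 3.13, 0.001]
contact_force: [5.2, -0.2, 1.1]
gripper_width: 0.149
finger_force: 40.8
t 19.97 tcp [ 0.6117 -0.1489  0.06  ] x [-0.992  0.123 -0.006] y [0.123 0.992 0.001] z [ 0.006  0.    -1.   ] F [ 5.2 -0.2  1.1] w 13.9 ff 40.8
```

```bash
python3 -m inch '[[0,0,-0.002,0,0,0,0],[0,0,-0.002,0,0,0,0],[0,0,0,0,0,0,0],[0,0,0,0,0,0,0]]'
```

```text
time: 20.3
tcp_pos: [0.6116, -0.1491, 0.06]
orientation: [0.193, 3.13, 0.009]
contact_force: [8.9, 13.7, 3.6]
gripper_width: 0.149
finger_force: 38.5
```

```bash
python3 -m inch '[[0.04,0,0.004,0,0,0,0],[0.04,0,0,0,0,0,0],[0.04,0,0,0,0,0,0],[0.06,0,0,-0.03,0,0,0],[0.093,0,0.02,-0.03,0,0,0],[0.093,0,0.03,-0.04,0,0,0],[0.093,0,0,-0.03,0,0,0],[0.093,0,0,0,0,0,0]]'
python3 - <<'E'
from h import *
tool()
a=snapshot("top");b=snapshot("side");cv2.imwrite("pics/t6.png",a);cv2.imwrite("pics/s6.png",b)
A=cv2.resize(a[175:250,390:450],None,fx=6.6,fy=6.6,interpolation=cv2.INTER_CUBIC)
B=cv2.resize(b[290:365,245:335],None,fx=4.4,fy=4.4,interpolation=cv2.INTER_CUBIC)
C=np.zeros((max(len(A),len(B)),A.shape[1]+B.shape[1],3),np.uint8);C[:len(A),:A.shape[1]]=A;C[:len(B),A.shape[1]:]=B
cv2.imwrite("pics/c6.png",C);print(C.shape,A.shape)
h=cv2.cvtColor(a,cv2.COLOR_BGR2HSV);H,S,V=[h[...,i].astype(int) for i in range(3)]
rect("top",((H>14)&(S>92)&(V>85)).astype(np.uint8)*255,.065,(330,130,385,190),8)
E
```

```text
time: 20.97
tcp_pos: [0.6173, -0.1037, 0.1889]
orientation: [0.189, 3.127, -0.002]
contact_force: [0.3, -0.6, 0.7]
gripper_width: 0.668
finger_force: 0.0
t 20.97 tcp [ 0.6173 -0.1037  0.1889] x [-0.993  0.121 -0.009] y [ 0.121  0.993 -0.001] z [ 0.009 -0.002 -1.   ] F [ 0.3 -0.6  0.7] w 62.1 ff 0.0
(495, 792, 3) (495, 396, 3)
px [370.7 159.2] ctr [ 604.7 -236.9] L 91.7 W 16.4 yaw -6.8 area 149.5
```

View pics/c6.png

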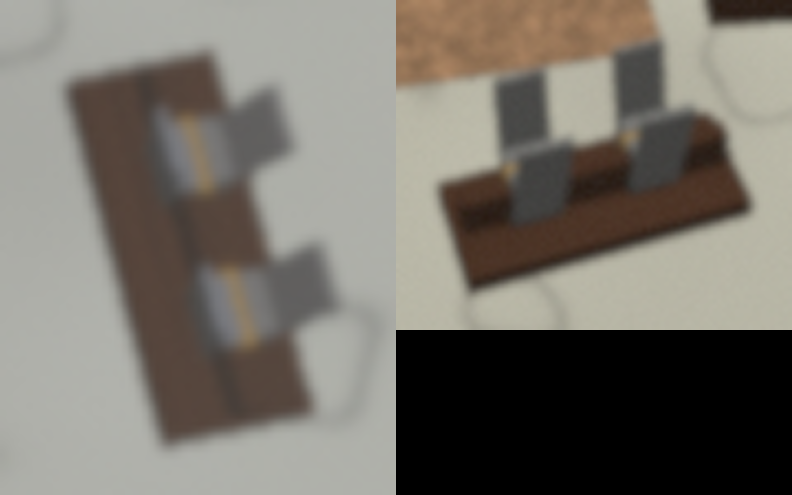

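The top crop shows hinges (brass) at crop (198,152) and (241,307), and right lever tips at (285,119) and (329,275). The side crop shows the lever tips of both clamps. The pair of latch plates measures (604.7,-236.9), so the door is shut. I'll triangulate next.

```bash
python3 - <<'E'
from h import *
T=lambda u,v:(390+u/6.6,175+v/6.6)
Sd=lambda u,v:(245+(u-396)/4.4,290+v/4.4)
C=np.array([pt("top",*T(*q),.014)[:2] for q in((68,85),(213,52),(310,410),(163,442))])
print("stand",C.round(4).tolist(),"ctr",C.mean(0).round(4));e=(C[0]+C[1]-C[2]-C[3])/2
print("len",np.linalg.norm(e),"yaw",np.degrees(np.arctan2(e[1],e[0])))
def tri(a,b):
    (o1,d1),(o2,d2)=ray("top",*a),ray("side",*b);s=np.linalg.lstsq(np.c_[d1,-d2],o2-o1,rcond=None)[0]
    p,q=o1+s[0]*d1,o2+s[1]*d2;return ((p+q)/2).round(4),np.linalg.norm(p-q).round(4)
print("near tips A",tri(T(285,119),Sd(663,117)),"B",tri(T(329,275),Sd(546,147)))
for n,q in(("hingeA",(198,152)),("hingeB",(241,307))):print(n,pt("top",*T(*q),.055).round(4))
print("far tips z.1: A",pt("side",*Sd(638,50),.1).round(4),"B",pt("side",*Sd(521,77),.1).round(4))
print("near tips z.1: A",pt("side",*Sd(663,117),.1).round(4),"B",pt("side",*Sd(546,147),.1).round(4))
for n,q in(("fin top end",(148,72)),("fin low end",(235,415))):print(n,pt("top",*T(*q),.038).round(4))
E
```

```text
stand [[0.5289, -0.3195], [0.5382, -0.3828], [0.3824, -0.4012], [0.3741, -0.3386]] ctr [ 0.4559 -0.3605]
len 0.15641313730758238 yaw 6.885944065854793
near tips A (array([ 0.4895, -0.3826,  0.0929]), np.float64(0.0004)) B (array([ 0.4265, -0.3905,  0.0935]), np.float64(0.0023))
hingeA [ 0.4869 -0.3578  0.055 ]
hingeB [ 0.4215 -0.3661  0.055 ]
far tips z.1: A [ 0.485  -0.3438  0.1   ] B [ 0.422  -0.3503  0.1   ]
near tips z.1: A [ 0.4876 -0.3881  0.1   ] B [ 0.4268 -0.3954  0.1   ]
fin top end [ 0.5261 -0.347   0.038 ]
fin low end [ 0.3799 -0.3626  0.038 ]
```

```bash
python3 -m inch '[[0.093,0.0123,-0.0334,0.003,0,0,0],[0.093,0.0123,-0.0334,0.003,0,0,0],[0.093,0.0123,-0.0334,0.003,0,0,0],[0.093,0.0123,-0.0334,0.003,0,0,0],[0.093,0.0123,-0.0334,0.003,0,0,0],[0.093,0.0123,-0.0334,0.003,0,0,0],[0.093,0.0123,-0.0334,0.003,0,0,0],[0.093,0.0123,-0.0334,0.003,0,0,0],[0.093,0,0,0,0,0,-0.122],[0.093,0,0,0,0,0,-0.122],[0.093,0,0,0,0,0,0],[0.093,0,0,0,0,0,0]]'
python3 - <<'E'
from h import *
goto([.487,-.3572,.087],np.radians(97))
E
```

```text
time: 22.07
tcp_pos: [0.483, -0.3564, 0.1559]
orientation: [0.183, -3.134, -0.007]
contact_force: [-0.2, -0.0, 0.0]
gripper_width: 0.997
finger_force: 0.0
t 22.07 tcp [ 0.483  -0.3564  0.1559] x [-0.993 -0.116  0.002] y [-0.116  0.993  0.005] z [-0.003  0.005 -1.   ] F [-0.2 -0.   0. ] w 92.7 ff 0.0
shift [-0.004  -0.0016  0.0688]
tilt fix (tool) [ 0.0048 -0.0022  0.    ]
turn z -0.0057 or 3.1359 j6 -2.51
```

```bash
python3 -m inch '[[0.093,-0.004,-0.0015,0.025,0.005,0,0],[0.093,0,0,0.025,0,0,0],[0.093,0,0,0.015,0,0,0],[0.093,0,0,0.004,0,0,0],[0,0,0,0,0,0,0],[0,0,0,0,0,0,0],[0,0,0,0,0,0,0],[0,0,0,0,0,0,0],[0,0,0,0,0,0,0],[0,0,0,0,0,0,0],[0,0,0,0,0,0,0],[0,0,0,0,0,0,0],[0,0,0,0,0,0,0],[0,0,0,0,0,0,0],[0,0,0,0,0,0,0],[0,0,0,0,0,0,0]]'
python3 - <<'E'
from h import *
goto([.487,-.3572,.087],np.radians(97))
b=snapshot("side");cv2.imwrite("pics/s7.png",cv2.resize(b[250:370,220:350],None,fx=4.4,fy=4.4,interpolation=cv2.INTER_CUBIC))
E
```

```text
time: 23.4
tcp_pos: [0.4891, -0.3566, 0.091]
orientation: [-0.19, 3.134, -0.003]
contact_force: [-1.8, 6.2, 14.2]
gripper_width: 0.352
finger_force: 29.9
t 23.4 tcp [ 0.4891 -0.3566  0.091 ] x [-0.993 -0.121 -0.002] y [-0.121  0.993 -0.002] z [ 0.002 -0.002 -1.   ] F [-1.8  6.2 14.2] w 32.8 ff 29.9
shift [ 0.0022 -0.0003  0.004 ]
tilt fix (tool) [-0.0023  0.0016 -0.    ]
turn z -0.001 or 3.1406 j6 -2.506
```

View pics/s7.png

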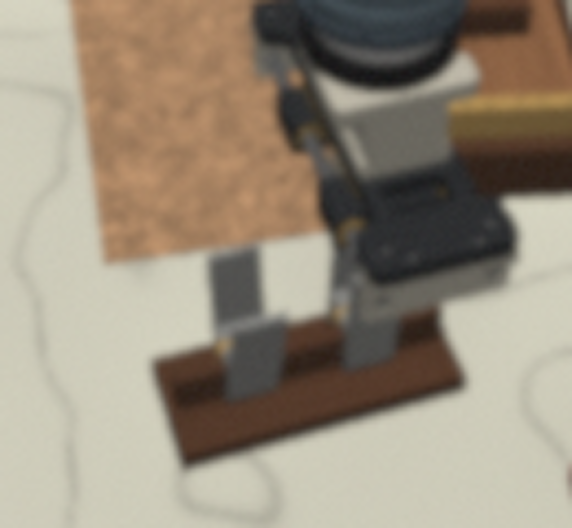

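The side crop shows clamp A squeezed in the gripper, with clamp B still parked at (245,330). I'll lift straight up.

```bash
python3 -m inch '[[0,0,0,-0.01,0,0,0],[0,0,0,-0.012,0,0,0],[0,0,0,-0.015,0,0,0],[0,0,0,-0.02,0,0,0],[0,0,0,-0.03,0,0,0],[0,0,0,-0.03,0,0,0],[0,0,0,0,0,0,0.122],[0,0,0,0,0,0,0.122],[0,0,0,0,0,0,0],[0,0,0,0,0,0,0]]'
python3 - <<'E'
from h import *
L=np.array([.6045,-.2368]);ex=np.array([.9928,-.1195]);print(L+.019*ex)
goto([*(L+.019*ex),.118],np.radians(83.1))
b=snapshot("side");a=snapshot("top");cv2.imwrite("pics/t8.png",a);cv2.imwrite("pics/s8.png",cv2.resize(b[190:370,220:400],None,fx=3.3,fy=3.3,interpolation=cv2.INTER_CUBIC))
E
```

```text
time: 24.28
tcp_pos: [0.4884, -0.3573, 0.2058]
orientation: [0.187, 3.135, -0.005]
contact_force: [0.1, -0.4, -0.2]
gripper_width: 0.345
finger_force: 29.3
[ 0.6233632 -0.2390705]
t 24.28 tcp [ 0.4884 -0.3573  0.2058] x [-0.993  0.119 -0.001] y [ 0.119  0.993 -0.003] z [ 0.    -0.003 -1.   ] F [ 0.1 -0.4 -0.2] w 32.1 ff 29.3
shift [-0.1199  0.1338  0.0875]
tilt fix (tool) [-0.0031  0.0008 -0.    ]
turn z 0.0011 or -3.1405 j6 -2.266
```

View pics/s8.png

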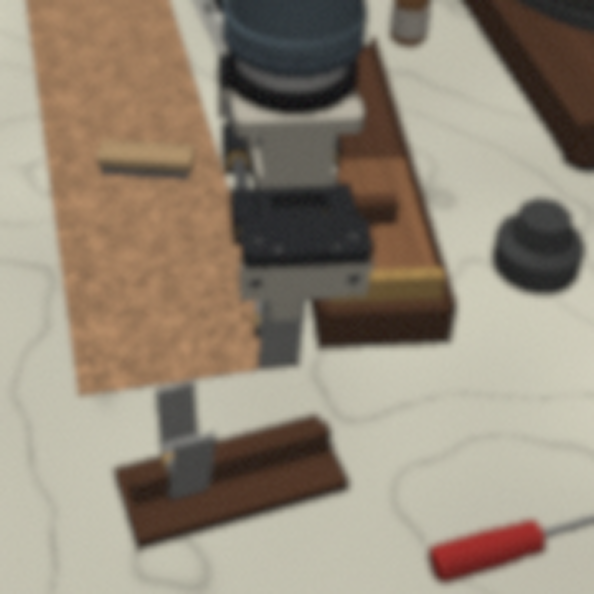

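Clamp A hangs squeezed at (280,340), and the brass plates show at (400,280) with the door shut. I'll move over the latch.

```bash
python3 -m inch '[[0,-0.02,0.0223,0,0,0,0],[0,-0.02,0.0223,0,0,0,0],[0,-0.02,0.0223,0,0,0,0],[0,-0.02,0.0223,0,0,0,0],[0,-0.02,0.0223,0,0,0,0],[0,-0.02,0.0223,0,0,0,0],[0,0,0,0.02,0,0,0],[0,0,0,0.02,0,0,0],[0,0,0,0,0,0,0],[0,0,0,0,0,0,0]]'
python3 - <<'E'
from h import *
goto([.6234,-.2391,.118],np.radians(83.1))
b=cv2.imread("pics/s6.png");h=cv2.cvtColor(b,cv2.COLOR_BGR2HSV);H,S,V=[h[...,i].astype(int) for i in range(3)]
m=((H>14)&(S>92)&(V>85)).astype(np.uint8)*255
n,l,s,c=cv2.connectedComponentsWithStats(m[255:305,310:370])
for i in range(1,n):
    if s[i][4]>30:
        v,u=np.nonzero(l==i);print("brass side",s[i])
        for q in(.25,.5,.75):
            x=int(s[i][0]+q*s[i][2]);vv=v[u==x];print(x+310,vv.min()+255,vv.max()+255,"top-near edge z.065",pt("side",x+310,vv.min()+255-.5,.065).round(4))
E
```

```text
time: 25.22
tcp_pos: [0.6231, -0.2388, 0.1638]
orientation: [-0.19, -3.133, 0.002]
contact_force: [-0.1, -0.1, 1.0]
gripper_width: 0.349
finger_force: 29.3
t 25.22 tcp [ 0.6231 -0.2388  0.1638] x [-0.993  0.121  0.003] y [ 0.121  0.993 -0.002] z [-0.003 -0.001 -1.   ] F [-0.1 -0.1  1. ] w 32.4 ff 29.3
shift [-0.0004 -0.0002  0.0458]
tilt fix (tool) [-0.0015 -0.0028  0.    ]
turn z -0.0006 or 3.141 j6 -1.98
brass side [  9  15  36  12 348]
328 271 280 top-near edge z.065 [ 0.589  -0.2257  0.065 ]
337 271 280 top-near edge z.065 [ 0.6124 -0.23    0.065 ]
346 270 279 top-near edge z.065 [ 0.637  -0.2307  0.065 ]
```

```bash
python3 -m inch '[[0,0,0.001,0.01,0,0,0],[0,0,0,0.01,0,0,0],[0,0,0,0.008,0,0,0],[0,0,0,0.006,0,0,0],[0,0,0,0,0,0,0],[0,0,0,0,0,0,0]]'
```

```text
time: 25.72
tcp_pos: [0.6239, -0.2386, 0.1311]
orientation: [-0.193, -3.136, 0.004]
contact_force: [-0.1, 0.8, -0.7]
gripper_width: 0.349
finger_force: 29.3
```

```bash
python3 -m inch '[[0,0,0,0.005,0,0,0],[0,0,0,0.005,0,0,0],[0,0,0,0.002,0,0,0],[0,0,0,0,0,0,0],[0,0,0,0,0,0,0]]'
python3 - <<'E'
from h import *
tool()
b=snapshot("side");cv2.imwrite("pics/s9.png",cv2.resize(b[200:310,270:400],None,fx=5,fy=5,interpolation=cv2.INTER_CUBIC))
E
```

```text
time: 26.13
tcp_pos: [0.6241, -0.2384, 0.1193]
orientation: [0.193, 3.135, -0.005]
contact_force: [0.7, 0.5, -0.1]
gripper_width: 0.352
finger_force: 29.3
t 26.13 tcp [ 0.6241 -0.2384  0.1193] x [-0.992  0.122 -0.001] y [ 0.122  0.992 -0.003] z [ 0.    -0.003 -1.   ] F [ 0.7  0.5 -0.1] w 32.7 ff 29.3
```

View pics/s9.png

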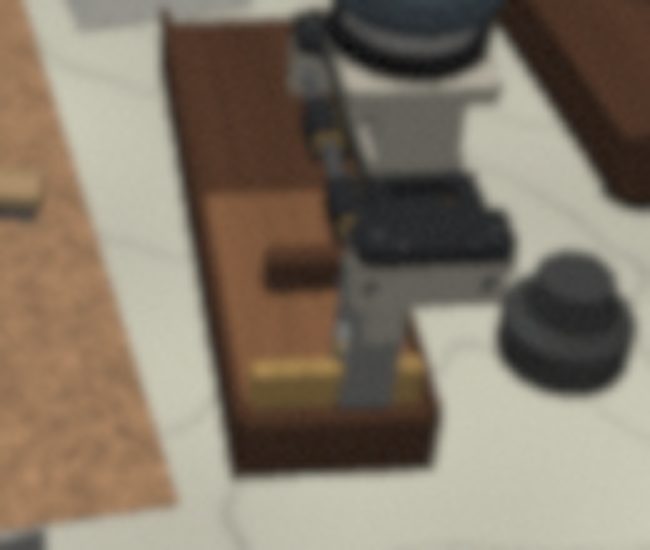

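Clamp A's near jaw covers the plates down to the ledge at (370,400). I'll release it.

```bash
python3 -m inch '[[0.08,0,0,0,0,0,0],[0.08,0,0,0,0,0,0],[0.08,0,0,0,0,0,0],[0.08,0,0,0,0,0,0],[0.08,0,0,0,0,0,0],[0.08,0,0,0,0,0,0],[0.08,0,0,0,0,0,0],[0.08,0,0,0,0,0,0],[0.08,0,0,0,0,0,0],[0.093,0,0,-0.02,0,0,0],[0.093,0,0,-0.03,0,0,0],[0.093,0,0,-0.03,0,0,0],[0.093,0,0,0,0,0,0],[0.093,0,0,0,0,0,0]]'
python3 - <<'E'
from h import *
goto([.4218,-.3650,.16],np.radians(97))
E
```

```text
time: 27.35
tcp_pos: [0.6253, -0.2389, 0.2022]
orientation: [0.192, 3.13, -0.008]
contact_force: [0.4, -0.3, 0.1]
gripper_width: 0.996
finger_force: 0.0
t 27.35 tcp [ 0.6253 -0.2389  0.2022] x [-0.992  0.122 -0.006] y [ 0.122  0.992 -0.005] z [ 0.005 -0.006 -1.   ] F [ 0.4 -0.3  0.1] w 92.7 ff 0.0
shift [ 0.1868 -0.1499  0.0418]
tilt fix (tool) [-0.005   0.0057  0.    ]
turn z -0.2449 or 2.8967 j6 -1.978
```

```bash
python3 -m inch '[[0.093,0.0267,-0.0214,0.003,0,0,0],[0.093,0.0267,-0.0214,0.003,0,0,0],[0.093,0.0267,-0.0214,0.006,0,0,0],[0.093,0.0267,-0.0214,0.006,0,0,0],[0.093,0.0267,-0.0214,0.008,0,0,0],[0.093,0.0267,-0.0214,0.008,0,0,0],[0.093,0.0267,-0.0214,0.006,0,0,0],[0.093,0,0,0,0,0,-0.1225],[0.093,0,0,0,0,0,-0.1225],[0.093,0,0,0,0,0,0],[0.093,0,0,0,0,0,0],[0.093,0,0,0,0,0,0]]'
python3 - <<'E'
from h import *
goto([.4218,-.3650,.089],np.radians(97))
a=snapshot("top");b=snapshot("side");cv2.imwrite("pics/t10.png",a)
A=cv2.resize(a[130:190,300:390],None,fx=4.4,fy=4.4,interpolation=cv2.INTER_CUBIC)
B=cv2.resize(b[210:310,290:380],None,fx=4.4,fy=4.4,interpolation=cv2.INTER_CUBIC)
C=np.zeros((max(len(A),len(B)),A.shape[1]+B.shape[1],3),np.uint8);C[:len(A),:A.shape[1]]=A;C[:len(B),A.shape[1]:]=B
cv2.imwrite("pics/c10.png",C)
E
```

```text
time: 28.35
tcp_pos: [0.4203, -0.3636, 0.1591]
orientation: [0.187, -3.136, 0.003]
contact_force: [-0.2, -0.6, 0.1]
gripper_width: 1.001
finger_force: 0.0
t 28.35 tcp [ 0.4203 -0.3636  0.1591] x [-0.993 -0.119  0.   ] y [-0.119  0.993 -0.002] z [-0.    -0.002 -1.   ] F [-0.2 -0.6  0.1] w 93.1 ff 0.0
shift [-0.0014 -0.0014  0.0701]
tilt fix (tool) [-0.0021 -0.0004 -0.    ]
turn z -0.0031 or 3.1385 j6 -2.602
```

View pics/c10.png

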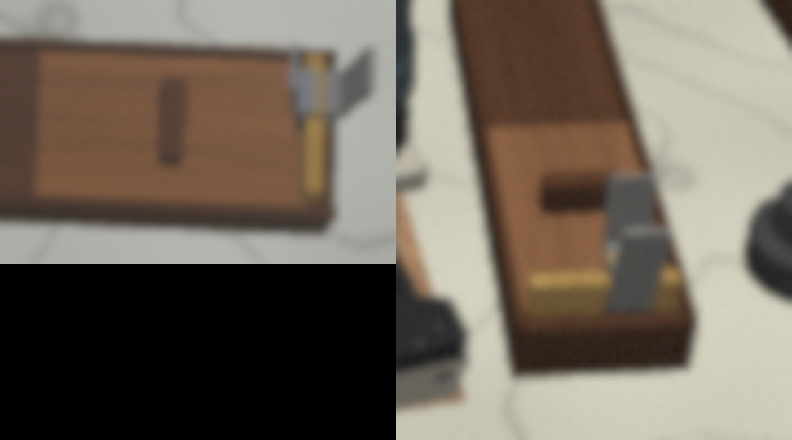

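Clamp A sits upright over both plates, with its hinge at crop (318,90). Now I'll take clamp B.

```bash
python3 -m inch '[[0.093,-0.0012,-0.001,0.025,0,0,0],[0.093,0,0,0.025,0,0,0],[0.093,0,0,0.015,0,0,0],[0.093,0,0,0.004,0,0,0],[0,0,0,0,0,0,0],[0,0,0,0,0,0,0],[0,0,0,0,0,0,0],[0,0,0,0,0,0,0],[0,0,0,0,0,0,0],[0,0,0,0,0,0,0],[0,0,0,0,0,0,0],[0,0,0,0,0,0,0],[0,0,0,0,0,0,0],[0,0,0,0,0,0,0],[0,0,0,0,0,0,0],[0,0,0,0,0,0,0]]'
```

```text
time: 29.78
tcp_pos: [0.422, -0.3644, 0.0927]
orientation: [-0.192, 3.134, -0.004]
contact_force: [-1.8, 5.9, 14.9]
gripper_width: 0.349
finger_force: 30.0
```

```bash
python3 -m inch '[[0,0,0,-0.01,0,0,0],[0,0,0,-0.012,0,0,0],[0,0,0,-0.015,0,0,0],[0,0,0,-0.02,0,0,0],[0,0,0,-0.03,0,0,0],[0,0,0,-0.03,0,0,0],[0,0,0,-0.02,0,0,0],[0,0,0,0,0,0,0.1225],[0,0,0,0,0,0,0.1225],[0,0,0,0,0,0,0],[0,0,0,0,0,0,0]]'
python3 - <<'E'
from h import *
L=np.array([.6045,-.236]);ex=np.array([.9928,-.1195]);print(L-.019*ex)
goto([*(L-.019*ex),.12],np.radians(83.1))
E
```

```text
time: 30.7
tcp_pos: [0.4215, -0.3647, 0.2279]
orientation: [0.187, 3.135, -0.005]
contact_force: [-1.0, -0.5, -0.6]
gripper_width: 0.346
finger_force: 29.5
[ 0.5856368 -0.2337295]
t 30.7 tcp [ 0.4215 -0.3647  0.2279] x [-0.993  0.119 -0.001] y [ 0.119  0.993 -0.003] z [ 0.    -0.003 -1.   ] F [-1.  -0.5 -0.6] w 32.2 ff 29.5
shift [-0.1473  0.1499  0.1075]
tilt fix (tool) [-0.003   0.0008 -0.    ]
turn z 0.0012 or -3.1404 j6 -2.364
```

```bash
python3 -m inch '[[0,-0.0245,0.025,0,0,0,0],[0,-0.0245,0.025,0,0,0,0],[0,-0.0245,0.025,0,0,0,0],[0,-0.0245,0.025,0,0,0,0],[0,-0.0245,0.025,0,0,0,0],[0,-0.0245,0.025,0,0,0,0],[0,0,0,0,0,0,0],[0,0,0,0.03,0,0,0],[0,0,0,0.03,0,0,0],[0,0,0,0,0,0,0],[0,0,0,0,0,0,0]]'
python3 - <<'E'
from h import *
goto([.5856,-.2338,.12],np.radians(83.1))
E
```

```text
time: 31.62
tcp_pos: [0.5844, -0.2336, 0.1656]
orientation: [-0.189, -3.132, 0.001]
contact_force: [-0.4, -0.5, 0.1]
gripper_width: 0.345
finger_force: 29.5
t 31.62 tcp [ 0.5844 -0.2336  0.1656] x [-0.993  0.12   0.004] y [ 0.12   0.993 -0.001] z [-0.004 -0.    -1.   ] F [-0.4 -0.5  0.1] w 32.1 ff 29.5
shift [-0.0014 -0.      0.0456]
tilt fix (tool) [-0.001  -0.0039  0.    ]
turn z -0.0003 or 3.1413 j6 -2.005
```

```bash
python3 -m inch '[[0,-0.001,0,0.01,0,-0.003,0],[0,0,0,0.01,0,0,0],[0,0,0,0.008,0,0,0],[0,0,0,0.006,0,0,0],[0,0,0,0,0,0,0],[0,0,0,0,0,0,0]]'; python3 -m inch '[[0,0,0,0.005,0,0,0],[0,0,0,0.005,0,0,0],[0,0,0,0.002,0,0,0],[0,0,0,0,0,0,0],[0,0,0,0,0,0,0]]'
```

```text
time: 32.12
tcp_pos: [0.5868, -0.2344, 0.1332]
orientation: [0.192, 3.132, -0.005]
contact_force: [0.0, -0.4, -0.1]
gripper_width: 0.343
finger_force: 29.5
time: 32.53
tcp_pos: [0.5869, -0.2344, 0.1213]
orientation: [0.193, 3.132, -0.005]
contact_force: [0.8, -0.1, -0.2]
gripper_width: 0.344
finger_force: 29.5
```

No contact force and the depth is right. I'll release, rise and look.

```bash
python3 -m inch '[[0.08,0,0,0.001,0,0,0],[0.08,0,0,0,0,0,0],[0.08,0,0,0,0,0,0],[0.08,0,0,0,0,0,0],[0.08,0,0,0,0,0,0],[0.08,0,0,0,0,0,0],[0.08,0,0,0,0,0,0],[0.08,0,0,0,0,0,0],[0.08,0,0,0,0,0,0],[0.093,0,0,-0.02,0,0,0],[0.093,0,0,-0.03,0,0,0],[0.093,0,0,-0.04,0,0,0],[0.093,0.035,0,-0.01,0,0,0],[0.093,0.035,0,0,0,0,0],[0.093,0.035,0,0,0,0,0],[0.093,0.035,0,0,0,0,0],[0.093,0,0,0,0,0,0],[0.093,0,0,0,0,0,0]]'
python3 - <<'E'
from h import *
tool()
a=snapshot("top");b=snapshot("side")
A=cv2.resize(a[130:210,160:390],None,fx=3.4,fy=3.4,interpolation=cv2.INTER_CUBIC)
B=cv2.resize(b[160:310,270:400],None,fx=2.1,fy=2.1,interpolation=cv2.INTER_CUBIC)
B2=cv2.resize(b[230:300,300:380],None,fx=4.5,fy=4.5,interpolation=cv2.INTER_CUBIC)
C=np.zeros((600,800,3),np.uint8)
for im,y,x in((A,0,0),(B,280,0),(B2,280,290)):C[y:y+im.shape[0],x:x+im.shape[1]]=im
cv2.imwrite("pics/c11.png",C)
E
```

```text
time: 34.03
tcp_pos: [0.4465, -0.2166, 0.2204]
orientation: [0.195, 3.131, -0.006]
contact_force: [0.1, -0.1, -0.1]
gripper_width: 1.004
finger_force: 0.0
t 34.03 tcp [ 0.4465 -0.2166  0.2204] x [-0.992  0.124 -0.005] y [ 0.124  0.992 -0.003] z [ 0.004 -0.004 -1.   ] F [ 0.1 -0.1 -0.1] w 93.4 ff 0.0
```

View pics/c11.png

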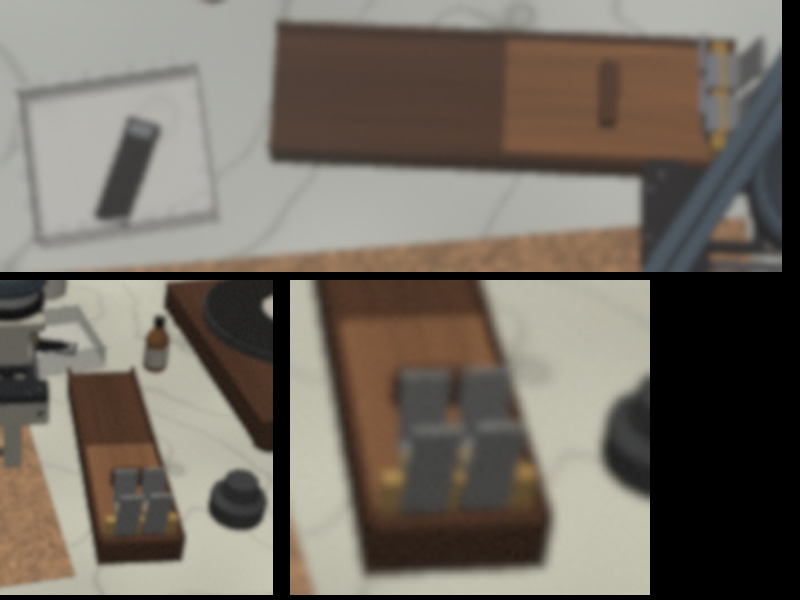

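Both clamps stand upright side by side over the plates at (430,465) and (490,465), well down to the ledge. The door is shut, the gauge is flat in the box, and the gripper is clear of everything. I'll hand in the job.

```bash
python3 -c "
from workcell import *
print(close_job())"
```

```text
the job is handed in; nothing more can be done
None
```

I handed the job in at about 34 s with both headshells in the tray's well, the one gauge in the clear box, the door shut and both clamps clipped upright over the latch plates; the hand-in returned no verdict.

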